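Nip a pony shoe against the fence and tighten the stop to the click

ROBOT

A 6-joint arm with a two-finger parallel gripper is mounted at the origin on the work surface. World frame = base frame: x ahead of the robot, y to its left, z up, the work surface at z = 0. Lengths are in m, angles in rad, forces in N, time in s.
With the tool pointing down it reaches from about 0.375 to 0.975 m from the base axis. Payload 3.8 kg.
Tool frame: the origin (TCP) lies at the centre of the arm's flange, where the gripper is bolted on; the fingertips stand 166 mm ahead of it and the grasp point (between the pads) lies 147 mm ahead of it; z points along the fingers, y is the line along which they close (so a half turn about z gives the same grasp; the last joint's range is limited). The gripper opens to 88 mm and grips with 3 to 60 N. Pads are 18 mm wide; open, the fingers measure 123 mm over their backs; the gripper's body (75 mm by 187 mm) begins 45 mm behind the grasp point.
Start: joints at [-0.037, 0.264, 1.604, -0, 1.274, -0.037], TCP at [0.675, -0, 0.405] pointing down, gripper open.
Joint ranges: [-2.63, 2.63], [-0.94, 2.18], [0.31, 2.57], [-1.31, 4.45], [0, 2.66], [-2.55, 2.55]. Speed limits (rad/s): [2.57, 2.57, 3.14, 3.14, 3.14, 3.14].

INTERFACE

Orientations are given as a rotation vector (axis times angle).
In Python, from plant import r gives the robot as it stands.
- The arm moves only by the tool jog_arm, never from a script. Its argument "targets" is a list of rows, each a list of 2 entries, a list of its own where there are three numbers: the shift along the tool's x, y, z in m, then the turn, a rotation vector about the tool's x, y, z in degrees. In form: [[[tx, ty, tz], [rx, ry, rz]], ...]. A call has 1 to 12 rows; each row shifts and turns the commanded pose from where the row before left it, along the tool's axes as they then stand; what a row does not reach is not made up. A row lasts 1/12 s, in which the tool goes at most 41.7 mm and 7.16 degrees, less where a joint would pass 70% of its speed; a pose out of reach is approached as far as the arm can. A call is refused whole if a number of a shift passes 0.0417 or a number of a turn 7.16, either way. A call with a gripper value outside its range is refused whole. "fingers" is the closure, from 0 (fully open) to 1 (shut), set as the call begins (left out, the last holds). The fingers move at their own pace and stop on an object; "newtons" is the grip in N (left out, the last holds). Time passes only in rows, so rows that do not move let the fingers close. It gives the time, the measured TCP pose, the force, the opening and the grip force at its end, in the units of the state.
- r.observe(): the state, without advancing time (a new reading comes with each control period).
- r.capture(name): name is "scene" or "side" or "wrist"; returns the picture (420x560x3 uint8, blue, green, red); there is no depth.
- r.camera_info(name): a dict with "vfov" (degrees; the focal length in pixels is half the picture's height over the tangent of half this angle, whatever the lens; pixels are square), "cx", "cy" (the principal point, pixels), "k1" (the pictures are not rectified: a ray, as slopes to the right and down, at radius r is drawn at 1 + k1 r^2 times it, then the intrinsics apply), "camera_from_world" (4x4, takes a point from world to camera coordinates); the wrist camera has in their place "T_tool_cam" (4x4, takes a point from camera to tool coordinates, whose origin is the TCP and whose axes are the flange's). Camera axes: x right, y down, z forward; pixel columns grow to the right and rows downward; lengths in m; the calibration is good to about 2 mm. A picture is of the moment at which its call begins: read the wrist's pose just before it. camera_info takes no time and is no camera call.
- r.close_job(): hands the job in; it is judged then, once.
Trained networks look in the newest picture that a camera, given by its name, has taken for a name from the list of things; names that differ only in an ending like _2 or _b are one class to them, and where a whole thing is asked for, a point or a joint stands for the part that bears it (a point fixed in the world has none). Each returns a list of dicts, best first, with "conf" (0 to 1); they miss things now and then, are a little off and sometimes report something else, mostly with a low value. They report only what shows in the picture. A call takes as long as a camera call.
- r.spot_in(camera, target): "rect" ([left, top, width, height] in pixels, round what is visible of it).
- r.place_of(camera, target): "pixel" ([column, row] in pixels: a listed point, or the origin of a listed thing).
The state is a dict: "t": time; "joint_positions": joint angles; "dq": joint speeds; "tau": joint torques, N m; "ee_pos": TCP position; "tcp_rot": TCP orientation; "ft_force": force on the tool from outside, world axes, zero at the start; "ft_torque": the same for the moment, N m; "finger_gap": finger opening in m; "grasp_force": force on a finger pad.
Only numpy, scipy, OpenCV 4.12 (cv2) and the standard library are available. Lean on these libraries where they do the work, as an engineer would, in place of code of your own. Each camera call takes 0.05 s, during which the arm holds its last target. There are 200 camera calls.

TASK

Make the pony shoe on the cast-iron plate ready for creasing: slide the stop along its slot so that it pushes the shoe home and holds it squarely, heels touching the fixed fence and toe touching the stop's arm. Then tighten the stop's knob clockwise until its slip clutch has clicked, with the shoe still nipped, and let go. Leave the spare shoe, hoof pad, mallet and creaser where they lie.

Things in the scene. Friction and masses are not known exactly. Their poses are not given: they have to be found in the camera images.
- knob (a point): Clutch knob that locks the stop: round, fluted, black, vertical axis, 44 mm across, 26 mm high, white index line on its top. Point on its axis half-way up: 55 mm over the top of the cast-iron plate (plate 50 mm thick, on the bench). Pinch it from above from any side; held so, it also slides the stop. Axes are the stop's, not turning with the knob: y along the slot towards the fence, z up.
- stop_block (a point): Centre of the steel block that carries the knob and slides over the slot: 54 mm across the slot, 56 mm along it, its top 26 mm above the plate (16 mm below the knob's lower edge). Axes as for the knob: y along the slot towards the fence, x across the plate towards its far side.
- stop_face (a point): On the working face of the stop's arm, half-way along it, 4 mm above the plate. The arm is a steel bar 155 mm long (x, 25 to 180 mm from the knob's axis), 16 mm thick, top 24 mm above the plate; its working face looks at the fence and lies 28 mm ahead (y) of the knob's axis, flush with the block. Axes as for the knob.
- fence_face (a point): On the fixed steel fence bolted across the plate: middle of the face that looks at the stop, 4 mm above the plate. The fence is 185 mm long (x), 24 mm thick, 28 mm high. y points along the slot away from the stop, z up.
- shoe_center (a point): The pony shoe to be held: bright steel U lying flat on the plate between arm and fence, 105 mm wide, 112 mm long, web 18 mm, 8 mm thick, 0.2 to 0.4 kg. Point: middle of its outline, half-way up; y from toe to heels, towards the fence. It starts 3 to 14 mm short of the fence, slightly askew, and slides and squares up when the arm pushes its toe.
- shoe_toe (a point): Outermost point of that shoe's round toe, 56 mm from its centre towards the stop, half-way up.
- shoe_heels (a point): Mid-way between the two flat heel ends of that shoe, 56 mm from its centre towards the fence, half-way up; the heel ends lie 37 mm to either side.
- stop (a joint): How far the stop has slid along its slot towards the fence, m. Starts at 0 to 0.075; about 0.130 with the shoe nipped (the arm's face then 112 mm from the fence). With the knob loose it slides at about 2 N, at 4 to 5 N while pushing the shoe, and stays where it is left. With the knob tight it is locked.
- lock_screw (a joint): Turn of the clamping screw inside the knob, rad, growing clockwise seen from above (tightening). Starts at 0 to 0.6. It turns with the knob against about 0.1 N m, stiffer from 0.95 on, and is tight, stopping dead, at about 1.35. Its steel end, 19 mm across with a dark slot, shows in the middle of the knob's top, 3 mm proud.
- clutch_cap (a joint): Slip of the knob round its screw, rad, growing clockwise; 0 until the screw is tight, then the clutch slips at up to 0.3 N m with a click each 0.52 rad: past 0.4 the first click is done, more do no harm. 2.3 rad clockwise in all, in several grasps, is enough from any start. Seen from above, the white line then turns while the screw's slot stands still.
- spare_shoe_center (a point): Bystander: a second pony shoe, same size, on the wooden bench beside the plate. Point at its centre.
- hoof_pad_center (a point): Bystander: grey rubber hoof pad, 140 x 125 x 7 mm, on the bench beside the plate. Point near its centre.
- mallet_center (a point): Bystander: stubby copper mallet, head 42 mm across and 75 mm long, wooden handle 150 mm, on the bench. Point where head and handle join.
- creaser_center (a point): Bystander: steel creaser with a red handle, 280 mm long, head 120 mm, on the bench. Point on the handle, 95 mm from the head.

How it is judged:
On the way, in this order (a step that is already met when the one before it is completed fails the run):
1. the shoe is nipped squarely between the fence and the stop's arm (y of shoe_toe in the frame of stop_face between -0.003 and 0.003 m and y of shoe_heels in the frame of fence_face above -0.003 m and angle between the y axis of shoe_center and the y axis of fence_face, either way round below 0.06 rad and x of shoe_center in the frame of fence_face between -0.07 and 0.07 m and angle between shoe_center's own z axis and vertical below 0.06 rad), for 0.2 s.
2. the knob is tight and its clutch has clicked, the shoe still nipped (all of step 1 and value of joint lock_screw above 1.25 rad and value of joint clutch_cap above 0.4 rad), for 0.2 s.
At the end, for the whole second after the job is handed in: The shoe lies flat between stop and fence, toe within 3 mm of the arm's face, heels within 3 mm of the fence, square within 0.06 rad; the screw is tight (over 1.25 rad) and the knob has slipped at least one click (over 0.4 rad) on it; the stop at rest, knob released (all of step 2 and velocity of joint stop between -0.01 and 0.01 m/s); the robot touches nothing.
It fails at once if the spare shoe is moved by more than 30 mm (distance of spare_shoe_center from where it was at the start of the episode above 0.03 m).
It fails at once if the hoof pad is moved by more than 30 mm (distance of hoof_pad_center from where it was at the start of the episode above 0.03 m).
It fails at once if the mallet is moved by more than 30 mm (distance of mallet_center from where it was at the start of the episode above 0.03 m).
It fails at once if the creaser is moved by more than 30 mm (distance of creaser_center from where it was at the start of the episode above 0.03 m).
It also fails if it takes over 45 s, if anything falls off the work surface, if the arm or the gripper's body presses on something with over 40 N, if the wrist force passes 120 N, or if a joint passes its speed limit or range.

## Working session

There is one attempt and no reset: what is moved stays moved. The work goes in short steps, Python scripts to look and compute and a tool call to move; the robot and the scene stay as the last step left them, time stands still between calls to the robot, and variables do not carry over. Pictures are saved under pics/ and viewed, at most 10 in all, crops included, and the job is handed in when it is done.

Besides the shell and the picture viewer there is one more tool, called after "Emit:" as name(argument=value, ...) on one line, values as JSON. jog_arm: Moves the arm, as the interface text tells. Its arguments: {"type":"object","properties":{"targets":{"type":"array","items":{"type":"array"}},"fingers":{"type":"number"},"newtons":{"type":"number"}},"required":["targets"]}

```bash
mkdir -p pics; cat > h.py <<'E'
import numpy as np, cv2
from scipy.spatial.transform import Rotation as R
from plant import r
def ray(cam,px,obs=None):
    i=r.camera_info(cam); f=210/np.tan(np.radians(i['vfov'])/2)
    d=(np.array(px,float)-[i['cx'],i['cy']])/f; u=d.copy()
    for _ in range(20): u=d/(1+i['k1']*(u@u))
    v=np.array([u[0],u[1],1.])
    if 'T_tool_cam' in i:
        o=obs or r.observe(); T=np.eye(4); T[:3,:3]=R.from_rotvec(o['tcp_rot']).as_matrix(); T[:3,3]=o['ee_pos']
        M=T@np.array(i['T_tool_cam'])
    else: M=np.linalg.inv(np.array(i['camera_from_world']))
    v=M[:3,:3]@v; return M[:3,3],v/np.linalg.norm(v)
def onz(cam,px,z,obs=None):
    c,v=ray(cam,px,obs); return c+v*(z-c[2])/v[2]
def tri(rays):
    A=sum(np.eye(3)-np.outer(v,v) for c,v in rays); b=sum((np.eye(3)-np.outer(v,v))@c for c,v in rays)
    return np.linalg.solve(A,b)
E
python3 - <<'E'
from h import *
o=r.observe(); print(o['t'],o['ee_pos'],o['tcp_rot'],o['finger_gap'])
im={}
for c in ['scene','side','wrist']: im[c]=r.capture(c); cv2.imwrite(f'pics/{c}0.png',im[c])
cv2.imwrite('pics/both.png',cv2.resize(np.hstack([im['scene'],im['side']]),(800,300)))
for n,z in [('knob',.105),('stop_block',.06),('stop_face',.054),('fence_face',.054),('shoe_center',.054),('shoe_toe',.054),('shoe_heels',.054)]:
    rs=[]
    for c in ['scene','side','wrist']:
        d=r.place_of(c,n)
        if d:
            p=d[0]['pixel']; print(n,c,np.round(p),round(d[0]['conf'],2),onz(c,p,z,o).round(3))
            if d[0]['conf']>.4: rs.append(ray(c,p,o))
    if len(rs)>1: print('   tri',tri(rs).round(4))
print(r.observe()['t'])
E
```

```text
0.0 [6.74667926e-01 1.10808099e-05 4.03411599e-01] [-2.22031457 -2.22033027  0.00231585] 0.08821470548114083
knob scene [285. 221.] 0.74 [ 0.521 -0.039  0.105]
knob side [288. 199.] 0.64 [ 0.507 -0.049  0.105]
knob wrist [104. 247.] 0.73 [ 0.522 -0.041  0.105]
   tri [ 0.5154 -0.0443  0.1013]
stop_block scene [281. 232.] 0.71 [ 0.522 -0.055  0.06 ]
stop_block side [283. 210.] 0.93 [ 0.516 -0.039  0.06 ]
stop_block wrist [119. 230.] 0.62 [ 0.515 -0.041  0.06 ]
   tri [ 0.5163 -0.0466  0.0512]
stop_face scene [315. 249.] 0.84 [ 0.634 -0.008  0.054]
stop_face side [254. 203.] 0.96 [ 0.615 -0.019  0.054]
stop_face wrist [226. 207.] 0.93 [ 0.624 -0.019  0.054]
   tri [ 0.6245 -0.0158  0.0524]
fence_face scene [362. 223.] 0.77 [0.654 0.171 0.054]
fence_face side [209. 238.] 0.97 [0.651 0.175 0.054]
   tri [0.6526 0.1733 0.0507]
shoe_center scene [282. 228.] 0.19 [ 0.508 -0.043  0.054]
shoe_center side [226. 226.] 0.77 [0.635 0.108 0.054]
shoe_toe scene [331. 239.] 0.61 [0.637 0.054 0.054]
shoe_toe side [237. 216.] 0.59 [0.63  0.057 0.054]
shoe_toe wrist [232. 134.] 0.63 [0.633 0.053 0.054]
   tri [0.6334 0.0543 0.0497]
shoe_heels scene [352. 216.] 0.82 [0.615 0.164 0.054]
shoe_heels side [217. 238.] 0.67 [0.629 0.163 0.054]
   tri [0.6213 0.1639 0.0609]
1.2
```

View pics/both.png

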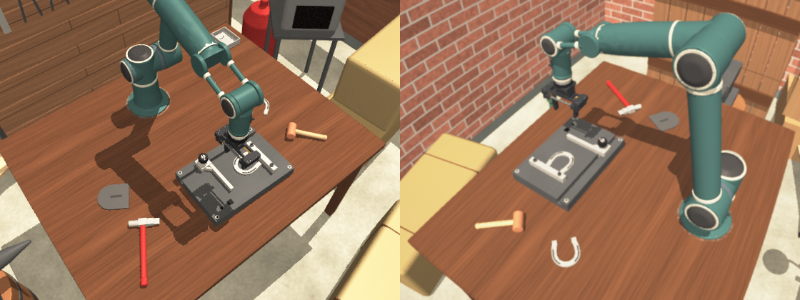

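View pics/wrist0.png

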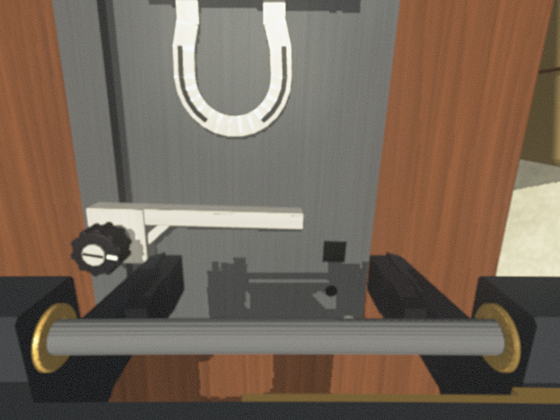

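The wrist view shows the knob's top at about (102,249) with its index line to the right. The arm's front edge runs from (88,205) to (302,209), and the shoe's toe is at (236,136). In the scene and side views the bystanders lie clear on the bench. Next I work out the slot yaw and the camera mount.

```bash
python3 - <<'E'
from h import *
o=r.observe()
print(np.round(r.camera_info('wrist')['T_tool_cam'],3), r.camera_info('wrist')['vfov'])
def ang(a,b,z):
    A,B=onz('wrist',a,z,o),onz('wrist',b,z,o); print(A.round(4),B.round(4),np.degrees(np.arctan2(*(B-A)[[1,0]])).round(2))
ang((88,205),(302,209),.074)
ang((55,0),(88,230),.05); ang((397,0),(372,230),.05)
ang((150,8),(358,10),.05)
E
```

```text
[[ 0.001 -0.959 -0.283  0.073]
 [ 1.     0.001  0.     0.   ]
 [ 0.    -0.283  0.959  0.02 ]
 [ 0.     0.     0.     1.   ]] 63.86880680394418
[ 0.4971 -0.0119  0.074 ] [ 0.7005 -0.0156  0.074 ] -1.04
[0.4847 0.1648 0.05  ] [ 0.4791 -0.0455  0.05  ] -91.52
[0.7802 0.1659 0.05  ] [ 0.7765 -0.0453  0.05  ] -91.01
[0.5656 0.1596 0.05  ] [0.747  0.1584 0.05  ] -0.36
```

Emit:
jog_arm(targets=[[[-0.02,-0.035,0],[0,0,0]],[[-0.02,-0.035,0],[0,0,0]],[[-0.02,-0.035,0],[0,0,0]],[[-0.02,-0.035,0],[0,0,0]],[[0,0,0],[0,0,0]],[[0,0,0],[0,0,0]]], fingers=0, newtons=40)

```text
t: 1.7
ee_pos: [0.5334, -0.0808, 0.4048]
tcp_rot: [2.224, 2.219, 0.0]
ft_force: [-0.1, 0.6, 0.3]
finger_gap: 0.0883
grasp_force: 0.0
```

```bash
python3 - <<'E'
from h import *
o=r.observe(); print(o['t'],o['ee_pos'],o['tcp_rot'],o['joint_positions'])
im=r.capture('wrist'); cv2.imwrite('pics/w1.png',im)
for n,z in [('knob',.105),('stop_block',.076),('stop_face',.054),('shoe_toe',.054)]:
    for d in r.place_of('wrist',n)[:1]: print(n,np.round(d['pixel']),d['conf'],onz('wrist',d['pixel'],z,o).round(4))
    for c in ['scene','side']:
        pass
print(r.spot_in('wrist','knob')[:1])
E
```

```text
1.7 [ 0.53342873 -0.08075226  0.40480504] [2.22385152e+00 2.21878492e+00 3.83399836e-04] [-1.96446944e-01  7.13974281e-03  1.89348897e+00  1.13086473e-04
  1.24068502e+00 -1.94202688e-01]
knob [261. 158.] 0.68 [ 0.5217 -0.0434  0.105 ]
stop_face [371. 124.] 0.66 [ 0.6245 -0.0183  0.054 ]
shoe_toe [390.  41.] 0.76 [0.6347 0.0524 0.054 ]
[{'rect': [233.2, 119.1, 229.7, 67.2], 'conf': 0.85}]
```

View pics/w1.png

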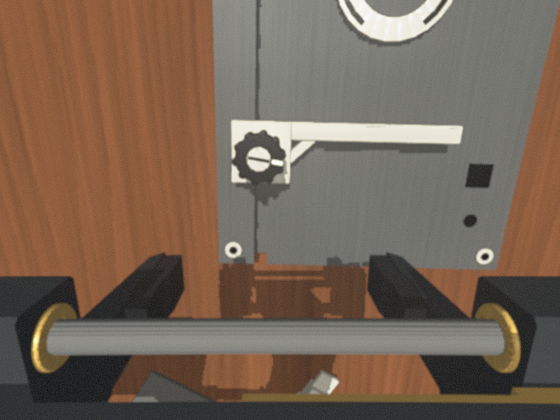

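The view shows the knob's round top, with its screw slot, at about (259,158). The block spans (231–291, 121–184) and the arm runs right to (461,134). I'll triangulate the screw end from the two wrist positions.

```bash
python3 - <<'E'
from h import *
o=r.observe()
o0=dict(ee_pos=[.67467,0,.4034],tcp_rot=[-2.2203,-2.2203,.0023])
print(tri([ray('wrist',(259,158),o),ray('wrist',(93,256),o0)]), onz('wrist',(259,158),.121,o),onz('wrist',(93,256),.121,o0))
for z in(.118,):
  print('block', onz('wrist',(232,122),.076,o),onz('wrist',(291,184),.076,o))
  print('arm front', onz('wrist',(291,121),.074,o),onz('wrist',(461,126),.074,o))
E
```

```text
[ 0.52393772 -0.04022518  0.12645375] [ 0.52341659 -0.04047321  0.121     ] [ 0.52097502 -0.04311282  0.121     ]
block [ 0.497792  -0.0147109  0.076    ] [ 0.55078666 -0.07031464  0.076     ]
arm front [ 0.54999806 -0.0137769   0.074     ] [ 0.70103487 -0.01812443  0.074     ]
```

Emit:
jog_arm(targets=[[[0.039,-0.01,0],[0,0,0]],[[0,0,0],[0,0,-7.1]],[[0,0,0],[0,0,-7.1]],[[0,0,0],[0,0,-7.1]],[[0,0,0],[0,0,-7.1]],[[0,0,0],[0,0,-7.1]],[[0,0,0],[0,0,-7.1]],[[0,0,0],[0,0,-7.1]],[[0,0,0],[0,0,-7.1]],[[0,0,0],[0,0,-7.1]],[[0,0,0],[0,0,-7.1]],[[0,0,0],[0,0,-7.1]]])

```text
t: 3.0
ee_pos: [0.5258, -0.0405, 0.4045]
tcp_rot: [-0.314, -3.126, -0.0]
ft_force: [-0.2, -0.6, 0.5]
finger_gap: 0.0884
grasp_force: 0.0
```

Emit:
jog_arm(targets=[[[0,0,0],[0,0,-6]],[[0,0,0.02],[0,0,-6]],[[0,0,0.02],[0,0,0]],[[0,0,0.02],[0,0,0]],[[0,0,0],[0,0,0]],[[0,0,0],[0,0,0]]])

```text
t: 3.5
ee_pos: [0.525, -0.0405, 0.3435]
tcp_rot: [0.004, -3.138, -0.001]
ft_force: [-0.1, -0.5, 0.6]
finger_gap: 0.0881
grasp_force: 0.0
```

```bash
python3 - <<'E'
from h import *
o=r.observe(); print(o['t'],np.round(o['ee_pos'],4),o['tcp_rot'],np.round(o['joint_positions'],3))
M=R.from_rotvec(o['tcp_rot']).as_matrix(); print(M.round(3))
im=r.capture('wrist'); cv2.imwrite('pics/w2.png',im)
for n,z in [('knob',.105)]:
    for d in r.place_of('wrist',n)[:1]: print(n,np.round(d['pixel']),d['conf'],onz('wrist',d['pixel'],z,o).round(4))
E
```

```text
3.5 [ 0.525  -0.0405  0.3435] [ 3.95892835e-03 -3.13829116e+00 -7.32195945e-04] [-0.124  0.032  1.985  0.     1.128 -1.698]
[[-1.    -0.003 -0.003]
 [-0.003  1.     0.   ]
 [ 0.003  0.    -1.   ]]
knob [276. 221.] 0.76 [ 0.5219 -0.0398  0.105 ]
```

View pics/w2.png

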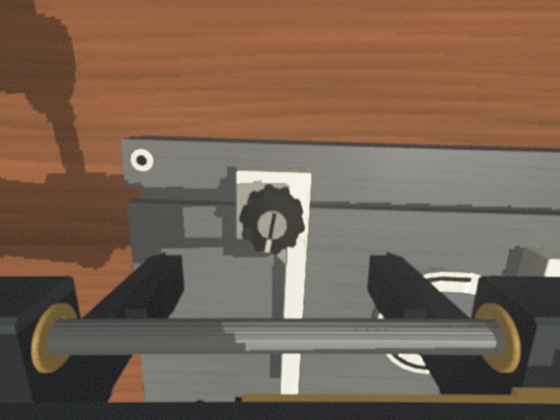

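The knob's top is at (272,223), midway between the open fingers, and nothing is in the way. I'll descend and close.

Emit:
jog_arm(targets=[[[0.0025,-0.001,0.02],[0,0,0]],[[0,0,0.025],[0,0,0]],[[0,0,0.025],[0,0,0]],[[0,0,0.0195],[0,0,0]],[[0,0,0],[0,0,0]],[[0,0,0],[0,0,0]]])

```text
t: 4.1
ee_pos: [0.5228, -0.042, 0.2557]
tcp_rot: [0.003, -3.141, -0.0]
ft_force: [0.1, -0.1, 0.3]
finger_gap: 0.0882
grasp_force: 0.0
```

Emit:
jog_arm(targets=[[[0,0,0],[0,0,0]],[[0,0,0],[0,0,0]],[[0,0,0],[0,0,0]],[[0,0,0],[0,0,0]],[[0,0,0],[0,0,0]],[[0,0,0],[0,0,0]]], fingers=1, newtons=30)

```text
t: 4.6
ee_pos: [0.5227, -0.042, 0.2557]
tcp_rot: [-0.003, 3.141, -0.0]
ft_force: [0.3, -0.1, 0.3]
finger_gap: 0.0501
grasp_force: 0.0
```

Emit:
jog_arm(targets=[[[0,0,0],[0,0,0]],[[0,0,0],[0,0,0]],[[0,0,0],[0,0,0]],[[0,0,0],[0,0,0]]])

```text
t: 4.93
ee_pos: [0.5226, -0.0421, 0.2555]
tcp_rot: [-0.003, 3.141, -0.0]
ft_force: [0.2, 0.3, 2.8]
finger_gap: 0.0434
grasp_force: 30.0
```

Emit:
jog_arm(targets=[[[0,0.006,0],[0,0,0]],[[-0.0002,0.008,0],[0,0,0]],[[-0.0002,0.008,0],[0,0,0]],[[-0.0002,0.008,0],[0,0,0]],[[-0.0002,0.008,0],[0,0,0]],[[-0.0002,0.008,0],[0,0,0]],[[-0.0002,0.008,0],[0,0,0]],[[-0.0001,0.006,0],[0,0,0]],[[0,0,0],[0,0,0]],[[0,0,0],[0,0,0]]])

```text
t: 5.77
ee_pos: [0.5241, 0.0191, 0.2555]
tcp_rot: [-0.004, 3.14, 0.002]
ft_force: [2.9, 2.3, 2.8]
finger_gap: 0.0434
grasp_force: 30.0
```

Emit:
jog_arm(targets=[[[-0.0004,0.003,0],[0,0,0]],[[-0.0001,0.003,0],[0,0,0]],[[-0.0001,0.003,0],[0,0,0]],[[0,0.002,0],[0,0,0]],[[0,0,0],[0,0,0]]])

```text
t: 6.18
ee_pos: [0.5245, 0.0291, 0.2554]
tcp_rot: [-0.003, 3.141, 0.0]
ft_force: [2.1, -1.3, 3.5]
finger_gap: 0.0431
grasp_force: 30.0
```

Emit:
jog_arm(targets=[[[-0.0001,0.002,0],[0,0,0]],[[0,0.001,0],[0,0,0]],[[0,0,0],[0,0,0]]])

```text
t: 6.43
ee_pos: [0.5246, 0.0321, 0.2554]
tcp_rot: [-0.003, 3.141, 0.0]
ft_force: [2.3, -3.1, 4.8]
finger_gap: 0.0432
grasp_force: 30.0
```

Emit:
jog_arm(targets=[[[0,0.0015,0],[0,0,0]],[[0,0.0015,0],[0,0,0]],[[0,0,0],[0,0,0]]])

```text
t: 6.68
ee_pos: [0.5246, 0.0351, 0.2554]
tcp_rot: [-0.003, 3.141, -0.0]
ft_force: [2.8, -3.4, 4.3]
finger_gap: 0.0433
grasp_force: 30.0
```

Emit:
jog_arm(targets=[[[0,0.001,0],[0,0,0]],[[0,0.001,0],[0,0,0]],[[0,0,0],[0,0,0]]])

```text
t: 6.93
ee_pos: [0.5246, 0.0362, 0.2554]
tcp_rot: [-0.004, 3.141, -0.004]
ft_force: [3.2, -7.8, 4.7]
finger_gap: 0.0437
grasp_force: 30.0
```

Emit:
jog_arm(targets=[[[0,0.001,0],[0,0,0]],[[0,0.001,0],[0,0,0]],[[0,0,0],[0,0,0]],[[0,0,0],[0,0,0]]])

```text
t: 7.27
ee_pos: [0.5247, 0.0369, 0.2554]
tcp_rot: [-0.005, 3.141, -0.008]
ft_force: [2.9, -14.4, 5.2]
finger_gap: 0.0432
grasp_force: 30.0
```

```bash
python3 - <<'E'
from h import *
im={c:r.capture(c) for c in ['scene','side']}
S=[cv2.resize(im['scene'][170:290,250:410],(400,300),interpolation=2),cv2.resize(im['side'][160:280,160:320],(400,300),interpolation=2)]
cv2.imwrite('pics/nip.png',np.hstack(S))
for n,z in [('stop_face',.054),('shoe_toe',.054),('shoe_heels',.054),('fence_face',.054)]:
    for c in im:
        for d in r.place_of(c,n)[:1]: print(n,c,round(d['conf'],2),onz(c,d['pixel'],z).round(4))
E
```

```text
stop_face scene 0.69 [0.6377 0.0622 0.054 ]
stop_face side 0.83 [0.6237 0.0632 0.054 ]
shoe_toe scene 0.75 [0.6428 0.0619 0.054 ]
shoe_toe side 0.73 [0.628  0.0739 0.054 ]
shoe_heels side 0.73 [0.6437 0.163  0.054 ]
fence_face scene 0.94 [0.6563 0.167  0.054 ]
fence_face side 0.22 [0.3715 0.4438 0.054 ]
```

View pics/nip.png

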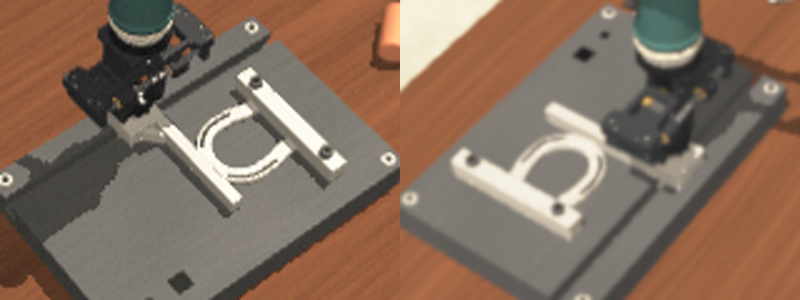

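Both views show the toe against the arm at (205,165) in the left crop, and the heels on the fence. The push force is climbing at a standstill, so the shoe is nipped. Now I tighten clockwise.

Emit:
jog_arm(targets=[[[0,0,0],[0,0,0]],[[0,0,0],[0,0,4]],[[0,0,0],[0,0,6]],[[0,0,0],[0,0,6]],[[0,0,0],[0,0,6]],[[0,0,0],[0,0,6]],[[0,0,0],[0,0,6]],[[0,0,0],[0,0,6]],[[0,0,0],[0,0,6]],[[0,0,0],[0,0,6]],[[0,0,0],[0,0,6]],[[0,0,0],[0,0,6]]], newtons=45)

```text
t: 8.77
ee_pos: [0.5239, 0.0356, 0.2554]
tcp_rot: [1.665, 2.661, -0.013]
ft_force: [-1.2, -21.9, 9.0]
finger_gap: 0.043
grasp_force: 45.0
```

```bash
python3 -c "
from h import *
o=r.observe(); print(np.round(o['ft_force'],1),np.round(o['ft_torque'],2),np.round(o['ee_pos'],4),o['finger_gap'],o['joint_positions'][5])"
```

```text
[ -1.2 -21.9   9. ] [-3.27  0.01  0.16] [0.5239 0.0356 0.2554] 0.042983870851045235 -0.42373641061946615
```

Emit:
jog_arm(targets=[[[0,0,0],[0,0,6]],[[0,0,0],[0,0,6]],[[0,0,0],[0,0,6]],[[0,0,0],[0,0,6]],[[0,0,0],[0,0,6]],[[0,0,0],[0,0,6]]])

```text
t: 9.27
ee_pos: [0.5231, 0.0354, 0.2553]
tcp_rot: [2.405, 2.016, -0.015]
ft_force: [-5.0, -21.5, 12.5]
finger_gap: 0.0425
grasp_force: 45.0
```

Emit:
jog_arm(targets=[[[0,0,0],[0,0,6]],[[0,0,0],[0,0,6]],[[0,0,0],[0,0,6]],[[0,0,0],[0,0,6]],[[0,0,0],[0,0,6]],[[0,0,0],[0,0,6]],[[0,0,0],[0,0,6]],[[0,0,0],[0,0,6]],[[0,0,0],[0,0,0]]])

```text
t: 10.02
ee_pos: [0.5221, 0.0361, 0.2552]
tcp_rot: [3.016, 0.863, -0.016]
ft_force: [-9.4, -17.8, 17.2]
finger_gap: 0.0427
grasp_force: 45.0
```

```bash
python3 -c "
from h import *
o=r.observe(); print(np.round(o['ft_force'],1),np.round(o['ft_torque'],2),np.round(o['ee_pos'],4),o['finger_gap'],o['joint_positions'][5])"
```

```text
[ -9.4 -17.8  17.2] [-3.05  1.29 -0.04] [0.5221 0.0361 0.2552] 0.042705287338987 1.0420300748760982
```

Emit:
jog_arm(targets=[[[0,0,0],[0,0,6]],[[0,0,0],[0,0,6]],[[0,0,0],[0,0,6]],[[0,0,0],[0,0,6]],[[0,0,0],[0,0,6]],[[0,0,0],[0,0,6]],[[0,0,0],[0,0,0]],[[0,0,0],[0,0,0]]])

```text
t: 10.68
ee_pos: [0.5218, 0.037, 0.2552]
tcp_rot: [3.134, -0.106, -0.014]
ft_force: [-10.5, -14.0, 17.4]
finger_gap: 0.0434
grasp_force: 45.0
```

Emit:
jog_arm(targets=[[[0,0,0],[0,0,0]],[[0,0,0],[0,0,0]],[[0,0,0],[0,0,0]],[[0,0,0],[0,0,0]],[[0,0,0],[0,0,0]],[[0,0,0],[0,0,0]],[[0,0,0],[0,0,0]],[[0,0,0],[0,0,0]]], fingers=0)

```text
t: 11.35
ee_pos: [0.5243, 0.0392, 0.2551]
tcp_rot: [-3.14, 0.107, 0.001]
ft_force: [-0.4, -0.2, 0.0]
finger_gap: 0.0883
grasp_force: 0.0
```

Emit:
jog_arm(targets=[[[0,0,-0.02],[0,0,0]],[[0,0,-0.03],[0,0,0]],[[0,0,-0.03],[0,0,0]],[[0,0,-0.03],[0,0,0]],[[0,0,-0.02],[0,0,0]],[[0,0,0],[0,0,0]],[[0,0,0],[0,0,0]]])

```text
t: 11.93
ee_pos: [0.5248, 0.0391, 0.3866]
tcp_rot: [-3.14, 0.107, -0.005]
ft_force: [-0.7, 0.1, -0.1]
finger_gap: 0.0882
grasp_force: 0.0
```

```bash
python3 - <<'E'
from h import *
o=r.observe(); print(o['t'],np.round(o['ee_pos'],4),np.round(o['joint_positions'],2))
w=r.capture('wrist');s=r.capture('scene'); cv2.imwrite('pics/w3.png',w)
cv2.imwrite('pics/fin.png',np.hstack([cv2.resize(w,(400,300)),cv2.resize(s[170:290,250:410],(400,300),interpolation=2)]))
for n in ['knob','stop_face','shoe_toe','shoe_heels','fence_face']:
    for d in r.place_of('wrist',n)[:1]: print(n,np.round(d['pixel']),round(d['conf'],2),onz('wrist',d['pixel'],.054 if n!='knob' else .105,o).round(4))
E
```

```text
11.9333 [0.5248 0.0391 0.3866] [ 0.03 -0.01  1.94  0.    1.2   1.67]
knob [281. 210.] 0.57 [0.5231 0.0347 0.105 ]
stop_face [246.  80.] 0.63 [0.6268 0.058  0.054 ]
shoe_toe [243.  72.] 0.69 [0.6334 0.0596 0.054 ]
fence_face [111.  56.] 0.79 [0.6533 0.1699 0.054 ]
```

View pics/fin.png

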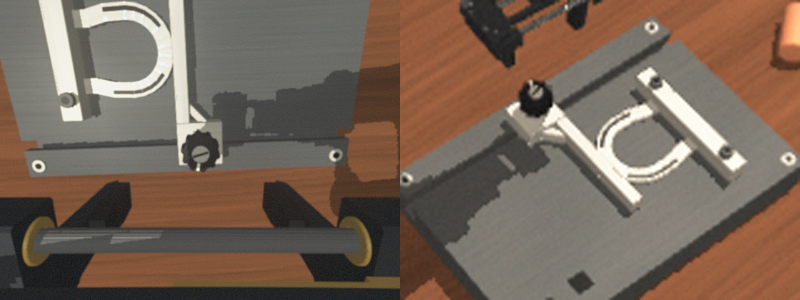

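The wrist view (left) shows the white line pointing straight down at (199,168), while the screw slot is about 107° away from it, so the clutch has slipped well over a click. I'll zoom in on the toe and heel contacts.

```bash
python3 - <<'E'
import cv2
w=cv2.imread('pics/w3.png'); cv2.imwrite('pics/z.png',cv2.resize(w[0:250,40:330],(696,600),interpolation=2))
E
```

```text
(no output)
```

View pics/z.png

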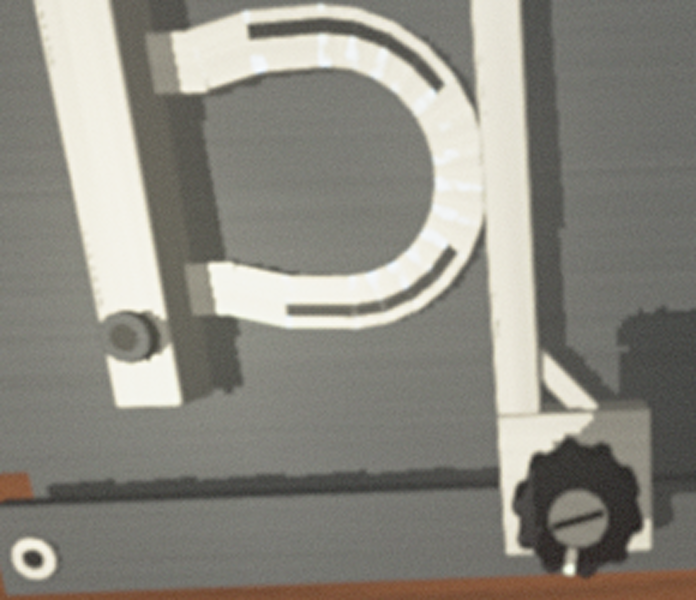

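The zoom shows both heels meeting the fence's shaded face at (150,62) and (188,288), and the toe at (484,180) against the arm. The slot and white line have diverged, and the gripper is clear. I'm handing in.

```bash
python3 -c "
from h import *
print(r.close_job())"
```

```text
the job is handed in; nothing more can be done
None
```

I slid the stop home, nipped the shoe square against the fence, tightened the knob clockwise until its clutch slipped about 107°, released it and handed the job in at about 12 s; the pass/fail result was not reported back.

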